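# Hang the coupon hanger on the drip-dry rail

### The arm

A 6-joint arm with a two-finger parallel gripper is mounted at the origin on a cart in front of the work surface, level with it; the furniture and walls round the work are solid. World frame = base frame: x ahead of the robot, y to its left, z up, the work surface at z = 0. Lengths are in mm, angles in rad, forces in N, time in s.
With the tool pointing down it reaches from about 275 to 750 mm from the base axis. Payload 10.2 kg.
Tool frame: the origin (TCP) lies midway between the tips of the shut fingers; the grasp point (between the pads) lies 19 mm behind it (ctrl.grip_depth is the distance from the TCP to the grasp point, in mm); y points along the fingers, x is the direction in which the jaws open and shut, and the axes are right-handed (so a half turn about y gives the same grasp; the last joint's range is limited). The gripper opens to 85 mm and grips with 20 to 120 N. Pads are 22 mm wide; open, the fingers measure 114 mm over their backs; the gripper's body (76 mm by 85 mm) begins 54 mm behind the grasp point. The pads swing forward as they close: fully open they stand 13 mm farther back than shut.
Start: joints at [-1.492, 0.313, 1.498, -0, 1.331, -0.223], TCP at [156.038, -501.282, 231.294] pointing down, gripper open.
Joint ranges: [-2.94, 2.94], [-0.97, 2.17], [0.19, 2.56], [-1.23, 4.37], [0.02, 3.11], [-2.88, 2.88]. Speed limits (rad/s): [2.39, 2.39, 3.01, 3.14, 3.14, 3.14].

### API

Orientations are given as a unit quaternion [w, x, y, z].
In Python, from rig import ctrl gives the robot as it stands. The module is installed in compiled form; this text tells all that it offers.
- The arm moves only by the tool drive_tool, never from a script. Its arguments are lists of equal length, an entry for each row: "gripper": the closure, from 0 (fully open) to 1 (shut); "offset": the shift along the tool's x, y, z in m, a list of three; "turn": the turn about the tool's y in degrees. In form: {"gripper": [gripper, ...], "offset": [[tx, ty, tz], ...], "turn": [turn, ...]}. A call has 1 to 20 rows; each row shifts and turns the commanded pose from where the row before left it, along the tool's axes as they then stand; what a row does not reach is not made up. A row lasts 1/12 s, in which the tool goes at most 41.7 mm and 7.16 degrees, less where a joint would pass 70% of its speed; a pose out of reach is approached as far as the arm can. A call is refused whole if a number of a shift passes 0.0417 or a number of a turn 7.16, either way. A call with a gripper value outside its range is refused whole. The fingers move at their own pace and stop on an object; "force" is the grip in N (left out, the last holds). Time passes only in rows, so rows that do not move let the fingers close. It gives the time, the measured TCP pose, the force and the opening at its end, in the units of the state.
- ctrl.sense(): the state, without advancing time (a new reading comes with each control period).
- ctrl.capture(name): name is "scene" or "top" or "wrist"; returns (picture, depth): 384x512x3 uint8, red, green, blue; 384x512 float32, mm along the optical axis (not along the pixel's ray), 0 where there is no reading.
- ctrl.camera_params(name): a dict with "fovy" (degrees; the focal length in pixels is half the picture's height over the tangent of half this angle, whatever the lens; pixels are square), "cx", "cy" (the principal point, pixels), "view" (4x4, takes a point from world to camera coordinates); the wrist camera has in their place "tool_from_camera" (4x4, takes a point from camera to tool coordinates, whose origin is the TCP and whose axes are the tool frame's). Camera axes: x right, y down, z forward; pixel columns grow to the right and rows downward; lengths in mm; the calibration is good to about 2 mm. A picture is of the moment at which its call begins: read the wrist's pose just before it. camera_params takes no time and is no camera call.
- ctrl.finish_job(): hands the job in, once; it reports no verdict.
Trained networks look in the newest picture that a camera, given by its name, has taken for a name from the list of things; names that differ only in an ending like _2 or _b are one class to them, and where a whole thing is asked for, a point or a joint stands for the part that bears it (a point fixed in the world has none). Each returns a list of dicts, best first, with "score" (0 to 1); they miss things now and then, are a little off and sometimes report something else, mostly with a low value. They report only what shows in the picture. A call takes as long as a camera call.
- ctrl.boxes_of(camera, query): "centre" ([x, y, z] in mm, in the coordinates of the camera as it stood for that picture, good to about 4 mm: the middle of the surface that is visible of it).
- ctrl.regions_of(camera, query): "mask" (384x512 bool, what is visible of it).
- ctrl.pinpoint(camera, query): "centre" ([x, y, z] in mm, in the coordinates of the camera as it stood for that picture, good to about 4 mm: a listed point, or the origin of a listed thing).
The state is a dict: "time_s": time; "joints": joint angles; "dq": joint speeds; "tau": joint torques, N m; "eef_pos": TCP position; "ee_rot": TCP orientation; "force": force on the tool from outside, world axes, zero at the start; "wrist_torque": the same for the moment, N m; "grip_width": opening from 0.0 (shut) to 1.0 (fully open).
Only numpy, scipy, OpenCV 4.12 (cv2) and the standard library are available. Lean on these libraries where they do the work, as an engineer would, in place of code of your own. Each camera call takes 0.05 s, during which the arm holds its last target.

### The job

Lift the hanger with its four metal test coupons out of the rinse trough and hang it on the drip-dry rail: its rollers go into the channel at the open end of the rail, which faces the robot. Slide it all the way home against the buffer, so that the spring catch drops in behind its rear rollers, and leave it hanging there. Do not drop the coupons onto the bench, do not shove the trough about, and leave the other bottles and the beaker where they stand.

Things in the scene. Friction and masses are not known exactly. Their poses are not given: they have to be found in the camera images.
- hanger_grip (a point): Handle centre of the rigid hanger (240 g); axes: x along its bar from handle end to front, y across, z up. Handle: plate 36 long (x), 10 thick (y), rising 34 over the bar's top at the bar's rear end; this point is 16 above the bar's top, 18 ahead of the rear end face. Grip it firmly across the 10 mm from above: the centre of mass lies about 95 ahead. At the start it points to the robot.
- hanger_tail (a point): Middle of the hanger's flat rear end face (10 wide, 46 high), 18 behind hanger_grip and 5 lower; axes as hanger_grip. The bar from here is 193 long, 10 thick, 12 high (its top 11 above this point).
- hanger_rear (a point): Centre of the rear roller pair, 78.5 ahead of hanger_grip along the bar and 6 higher, 22 above the bar's top; axes as hanger_grip. Each pair is 22 in diameter and 28.5 wide over both (y), on a stem 8 thick with a hub of diameter 18 between. The white rollers slide, they do not turn.
- hanger_front (a point): Centre of the front roller pair, 70 ahead of hanger_rear along the bar, same size and height; axes as hanger_grip.
- hanger_low (a point): Lower edge of the four hanging steel coupons, middle of the row: 36.5 ahead of hanger_rear, 112 below it. Coupons 45 wide (y), 70 high, 3 thick, spread over 72 along the bar.
- rail_mouth (a point): Middle of the rail's open end at the height of the roller centres once they stand on its lips (192 over the bench); x into the rail, y left, z up. Fixed level aluminium C-channel, slot below, 40 wide, 32 high, 193 long; inside 34 wide, from 11 below to 15 above this point, slot 14 wide: rollers have 2.5 mm play to each side, 4 in height. The first 14 mm flare by 3 mm on all sides.
- rail_home (a point): Where the centre of the rear roller pair is with the hanger home, its front rollers against the buffer at the closed end: 89 behind rail_mouth along the rail; axes as rail_mouth. The handle is then inside the rail and only 7 mm of it stands out of the mouth, so the last 40 to 50 mm must be pushed on the rear end face.
- rail_stand: Fixed stand of the rail: base plate 205 by 194, 12 high, with a white tile; origin on the bench under the rail's mouth, x along the rail. Two upright rods 12 thick, 246 high, 94 to the left of the rail, 112 and 172 behind the mouth, carry it by short arms.
- catch (a joint): Angle (rad) of the spring catch, a steel pawl in the rail's top: 0 hanging down into the channel, about 0.35 lifted by rollers beneath it. Hinged 40 behind the mouth, tip 77 behind the mouth. Each roller pair going in lifts it at about 5 to 8 N of push; behind a pair it drops and bars the way back.
- trough: White open trough 176 long (x), 98 wide, 110 high, loose, 0.9 kg; origin at the centre of its underside. A notch 14 wide, 8 deep in each end wall holds the hanger's bar, whose top lies 114 over the bench. The hanger must rise 90 for its coupons to clear the rim.
- beaker: Bystander: glass beaker, 68 across, 82 high, origin at the centre of its underside.
- dropper: Bystander: plastic dropper bottle, 51 across, 143 high, origin at the centre of its underside.
- indicator: Bystander: small bottle with a white cap, 47 across, 79 high, standing on the robot's side between trough and rail stand; origin at the centre of its underside.

How it is judged (in metres and radians):
On the way, in this order (a step that is already met when the one before it is completed fails the run):
1. the hanger is lifted out of the trough: its coupons' lower edges are above the trough's rim (height (world z) of hanger_low above 0.112 m), for 0.1 s.
2. both roller pairs have entered the rail through its open end (y of hanger_rear in the frame of rail_mouth between -0.007 and 0.007 m and z of hanger_rear in the frame of rail_mouth between -0.007 and 0.007 m and y of hanger_front in the frame of rail_mouth between -0.007 and 0.007 m and z of hanger_front in the frame of rail_mouth between -0.007 and 0.007 m and x of hanger_rear in the frame of rail_mouth between 0.012 and 0.07 m), for 0.1 s.
At the end, for the whole second after the job is handed in: The hanger hangs upright (0.08 rad) by both roller pairs in the rail (pair centres within 7 mm of the channel line across and in height), home against the buffer (rear rollers 84 to 94 mm behind the mouth), the spring catch dropped behind the rear rollers (below 0.06 rad) (y of hanger_rear in the frame of rail_mouth between -0.007 and 0.007 m and z of hanger_rear in the frame of rail_mouth between -0.007 and 0.007 m and y of hanger_front in the frame of rail_mouth between -0.007 and 0.007 m and z of hanger_front in the frame of rail_mouth between -0.007 and 0.007 m and x of hanger_rear in the frame of rail_mouth between 0.084 and 0.094 m and value of joint catch below 0.06 rad and angle between hanger_grip's own z axis and vertical below 0.08 rad); the robot touches nothing.
It fails at once if the hanger's coupons come down on the bench or the stand's base (height (world z) of hanger_low below 0.012 m).
It fails at once if the trough is shoved more than 50 mm or tipped (distance of trough from where it was at the start of the episode above 0.05 m or angle between trough's own z axis and vertical above 0.35 rad).
It fails at once if a bystander bottle or the beaker is moved more than 30 mm or knocked over (distance of any of beaker, dropper, indicator from where it was at the start of the episode above 0.03 m or angle between any of beaker, dropper, indicator's own z axis and vertical above 0.4 rad).
It also fails if it takes over 54 s, if anything falls off the work surface, if the arm or the gripper's body presses on something with over 40 N, if the wrist force passes 120 N, or if a joint passes its speed limit or range.

## Working session

There is one attempt and no reset: what is moved stays moved. The work goes in short steps, Python scripts to look and compute and a tool call to move; the robot and the scene stay as the last step left them, time stands still between calls to the robot, and variables do not carry over. Pictures are saved under pics/ and viewed, and the job is handed in when it is done.

Besides the shell and the picture viewer there is one more tool, called after "Request:" as name([rows], argument=value, ...), one row to a line, values as JSON. drive_tool: Moves the arm, as the interface text tells. Its arguments: {"type":"object","properties":{"gripper":{"type":"array","items":{"type":"number"}},"offset":{"type":"array","items":{"type":"array","items":{"type":"number"}}},"turn":{"type":"array","items":{"type":"number"}},"force":{"type":"number"}},"required":["gripper","offset","turn"]}

```bash
mkdir -p pics
cat > h.py <<'E'
import numpy as np, cv2
from rig import ctrl
from scipy.spatial.transform import Rotation as R
def q2R(q): return R.from_quat([q[1],q[2],q[3],q[0]]).as_matrix()
def cam2world(cam,p,s=None):
    P=ctrl.camera_params(cam); p=np.asarray(p,float)
    if 'view' in P:
        V=np.array(P['view']); return np.linalg.inv(V)[:3,:3]@(p-V[:3,3])
    s=s or ctrl.sense(); T=np.array(P['tool_from_camera'])
    return q2R(s['ee_rot'])@(T[:3,:3]@p+T[:3,3])+np.array(s['eef_pos'])
def save(cam,name):
    s=ctrl.sense(); im,d=ctrl.capture(cam); cv2.imwrite('pics/'+name,im[:,:,::-1]); return im,d,s
E
python3 - <<'E'
from h import *
s=ctrl.sense(); print(s)
for c in ['scene','top']:
    im,d,s=save(c,c+'0.png')
    for q in ['hanger_grip','hanger_tail','hanger_rear','hanger_front','hanger_low','rail_mouth','rail_home','rail_stand','trough','beaker','dropper','indicator']:
        r=ctrl.pinpoint(c,q)
        print(c,q,[(round(x['score'],2),cam2world(c,x['centre']).round(1).tolist()) for x in r[:2]])
print(ctrl.sense()['time_s'])
E
```

```text
{'time_s': 0.0, 'joints': array([-1.49239162e+00,  3.13453291e-01,  1.49840503e+00,  1.92037005e-05,
        1.33098677e+00, -2.23425307e-01]), 'dq': array([-6.68063145e-05,  4.69921470e-04, -6.85833088e-04,  1.74496810e-03,
        5.08128512e-04,  8.67839124e-04]), 'tau': array([-1.96934539e-03, -4.12266934e+01, -2.59743458e+01, -2.87947541e-04,
        4.11615532e-03, -1.56655489e-08]), 'eef_pos': array([ 156.02674739, -501.02723601,  230.74545112]), 'ee_rot': array([ 0.56982658, -0.56914801,  0.4194314 , -0.41886217]), 'force': array([-0.22771672,  0.88687938, -0.86140025]), 'wrist_torque': array([0.02473164, 0.00932637, 0.01832372]), 'grip_width': 0.9989333911172373}
scene hanger_grip [(0.75, [455.5, -191.9, 132.9])]
scene hanger_tail [(0.73, [439.6, -196.3, 126.9]), (0.66, [743.5, -137.1, -2.2])]
scene hanger_rear [(0.92, [533.7, -185.1, 139.1])]
scene hanger_front [(0.86, [599.0, -180.2, 135.6])]
scene hanger_low [(0.69, [571.0, -181.3, 27.2])]
scene rail_mouth [(0.79, [617.5, 187.3, 193.9])]
scene rail_home [(0.94, [708.0, 190.5, 191.8])]
scene rail_stand [(0.72, [619.5, 182.4, 3.1])]
scene trough [(0.97, [537.6, -185.0, 1.5])]
scene beaker [(0.9, [741.8, -133.8, -1.8])]
scene dropper [(0.97, [640.1, -433.0, -1.9]), (0.52, [537.6, -187.7, 2.1])]
scene indicator [(0.67, [411.5, 6.3, -1.0])]
top hanger_grip [(0.8, [456.5, -192.5, 128.9])]
top hanger_tail [(0.87, [442.2, -194.7, 124.5])]
top hanger_rear [(0.59, [539.0, -182.6, 137.4])]
top hanger_front [(0.96, [608.4, -180.7, 134.9])]
top hanger_low [(0.96, [574.9, -180.6, 25.8])]
top rail_mouth []
top rail_home [(0.76, [710.9, 192.6, 191.2])]
top rail_stand [(0.61, [622.2, 187.7, 3.6])]
top trough [(0.97, [537.3, -186.0, -3.5])]
top beaker [(0.66, [744.5, -136.3, 0.8])]
top dropper [(0.7, [641.7, -435.2, 2.8])]
top indicator [(0.83, [421.2, 9.8, -1.7])]
1.3
```

```bash
python3 -c "
import cv2,numpy as np
cv2.imwrite('pics/t0.png',cv2.imread('pics/top0.png'));
"
```

```text
(no output)
```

View pics/top0.png

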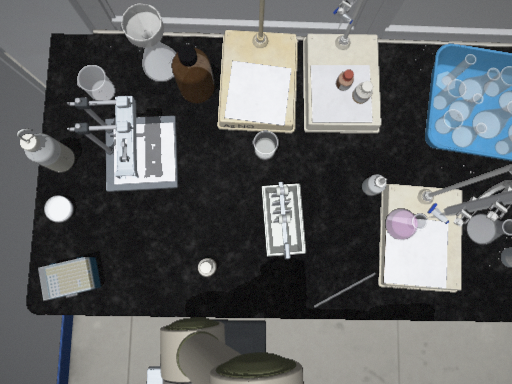

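View pics/scene0.png

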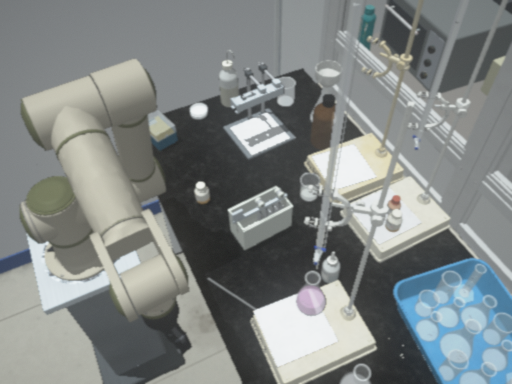

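```bash
cat >> h.py <<'E'
def rel(target,yaw_fwd,s=None):
    """offset in tool axes (m) for world target, and turn(deg) so that jaw axis is perpendicular to forward direction yaw_fwd"""
    s=s or ctrl.sense(); Rm=q2R(s['ee_rot']); d=Rm.T@(np.array(target)-s['eef_pos'])
    best=[]
    for k in (90,-90):
        a=np.deg2rad(np.rad2deg(yaw_fwd)+k); want=np.array([np.cos(a),np.sin(a),0])
        l=Rm.T@want  # in tool; rotation about y by t: x->(cos t,0,-sin t)
        best.append(np.rad2deg(np.arctan2(-l[2],l[0])))
    return d/1000,best
E
python3 - <<'E'
from h import *
s=ctrl.sense(); print(q2R(s['ee_rot']).round(3))
print(rel([456,-192,230],0.08)); print(ctrl.camera_params('wrist'))
for i in range(3):
  for c in ['scene','top']:
    ctrl.capture(c)
    for q in ['hanger_grip','hanger_front','rail_mouth','rail_home']:
        r=ctrl.pinpoint(c,q)
        print(c,q,[(round(x['score'],2),cam2world(c,x['centre']).round(1).tolist()) for x in r[:2]])
E
```

```text
[[ 0.297 -0.     0.955]
 [-0.955  0.     0.297]
 [-0.    -1.     0.   ]]
(array([-0.20615166,  0.0012905 ,  0.37834253]), [np.float64(-167.29393597687994), np.float64(12.706064023120057)])
{'fovy': 59.69150225613357, 'cx': 252.2842902351823, 'cy': 194.70387314436599, 'tool_from_camera': array([[ 9.99999658e-01, -5.43632979e-04,  6.22708622e-04,
        -2.16371005e-01],
       [-7.66164460e-04, -3.26761169e-01,  9.45106635e-01,
        -1.42125028e+02],
       [-3.10314139e-04, -9.45106789e-01, -3.26761474e-01,
         8.44358444e+01],
       [ 0.00000000e+00,  0.00000000e+00,  0.00000000e+00,
         1.00000000e+00]])}
scene hanger_grip [(0.91, [454.6, -189.0, 134.0])]
scene hanger_front [(0.68, [597.3, -176.7, 136.7])]
scene rail_mouth [(0.9, [615.9, 184.5, 191.9])]
scene rail_home [(0.57, [710.5, 194.5, 192.1])]
top hanger_grip [(0.87, [459.0, -194.5, 130.4])]
top hanger_front [(0.98, [605.4, -180.2, 136.5])]
top rail_mouth [(0.88, [623.6, 191.9, 190.3])]
top rail_home [(0.83, [711.5, 194.0, 193.1])]
scene hanger_grip [(0.79, [454.4, -188.0, 133.7]), (0.59, [568.4, -179.6, 28.7]
[... 220 characters left out ...]
nger_grip [(0.64, [458.1, -192.1, 127.5])]
top hanger_front [(0.95, [608.9, -181.4, 137.1]), (0.44, [622.4, 187.4, 192.6])]
top rail_mouth [(0.68, [619.2, 187.2, 192.4]), (0.44, [574.5, -182.7, 23.6])]
top rail_home [(0.97, [712.5, 195.9, 190.2]), (0.39, [537.5, -185.1, 138.6])]
scene hanger_grip [(0.97, [455.7, -190.4, 130.7])]
scene hanger_front [(0.8, [601.2, -177.7, 135.1])]
scene rail_mouth [(0.69, [617.1, 186.0, 190.1])]
scene rail_home [(0.7, [707.9, 191.0, 192.3]), (0.7, [437.7, -194.3, 124.2])]
top hanger_grip [(0.64, [461.5, -189.5, 127.1])]
top hanger_front [(0.79, [607.1, -178.8, 137.4])]
top rail_mouth [(0.59, [622.3, 189.8, 192.4])]
top rail_home [(0.91, [711.5, 196.3, 191.9])]
```

Request:
drive_tool([
  [-0.0172,0,0.0315],
  [-0.0172,0,0.0315],
  [-0.0172,0,0.0315],
  [-0.0172,0,0.0315],
  [-0.0172,0,0.0315],
  [-0.0172,0,0.0315],
  [-0.0172,0,0.0315],
  [-0.0172,0,0.0315],
  [-0.0172,0,0.0315],
  [-0.0172,0,0.0315],
  [-0.0172,0,0.0315],
  [-0.0172,0,0.0315],
  [0,0,0],
  [0,0,0],
  [0,0,0],
  [0,0,0],
], gripper=[0,0,0,0,0,0,0,0,0,0,0,0,0,0,0,0], turn=[0,0,0,0,0,0,0,0,0,0,0,0,6.35,6.35,0,0])

```text
time_s: 4.13
eef_pos: [455.6, -191.9, 231.3]
ee_rot: [0.52, -0.52, 0.479, -0.479]
force: [0.4, 0.2, -0.3]
grip_width: 1.001
```

Run:
```python
from h import *
s=ctrl.sense(); print(s['time_s'],s['eef_pos'],s['joints'].round(2),q2R(s['ee_rot']).round(3).tolist())
im,d,s=save('wrist','w1.png')
for i in range(2):
  for q in ['hanger_grip','hanger_tail','hanger_rear','hanger_front','trough']:
    r=ctrl.pinpoint('wrist',q)
    print(q,[(round(x['score'],2),cam2world('wrist',x['centre'],s).round(1).tolist()) for x in r[:2]])
  if i==0: s=ctrl.sense();ctrl.capture('wrist')
np.save('d1.npy',d)
```

```text
4.1333 [ 455.58891841 -191.87557066  231.29122561] [-0.64  0.25  1.59  0.    1.31  0.85] [[0.083, 0.0, 0.997], [-0.997, -0.0, 0.083], [0.0, -1.0, 0.0]]
hanger_grip [(0.77, [459.1, -191.8, 128.9])]
hanger_tail [(0.78, [442.6, -195.2, 127.7])]
hanger_rear [(0.74, [535.6, -189.0, 132.8])]
hanger_front []
trough []
hanger_grip [(0.68, [462.0, -191.0, 127.6])]
hanger_tail [(0.82, [441.4, -195.4, 127.3])]
hanger_rear [(0.62, [533.3, -186.9, 133.4])]
hanger_front []
trough [(0.75, [532.8, -185.3, 135.2])]
```

View pics/w1.png

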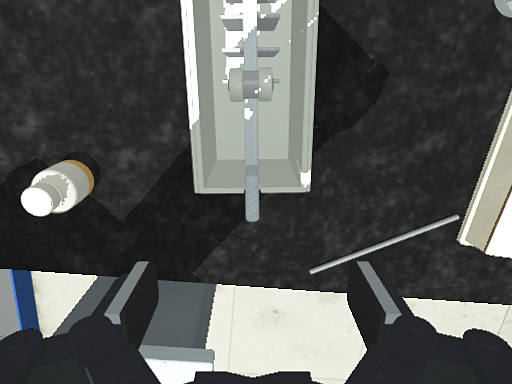

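```bash
cat >> h.py <<'E'
def cloud(cam,d,s=None):
    P=ctrl.camera_params(cam); f=192/np.tan(np.deg2rad(P['fovy']/2))
    v,u=np.mgrid[0:384,0:512]; p=np.stack([(u-P['cx'])/f*d,(v-P['cy'])/f*d,d],-1)
    if 'view' in P:
        V=np.linalg.inv(np.array(P['view'])); return p@V[:3,:3].T+V[:3,3]
    T=np.array(P['tool_from_camera']); Rm=q2R(s['ee_rot'])
    return (p@T[:3,:3].T+T[:3,3])@Rm.T+np.array(s['eef_pos'])
E
python3 - <<'E'
from h import *
d=np.load('d1.npy'); s=ctrl.sense(); w=cloud('wrist',d,s)
sub=w[200:225,235:270]; 
for v in range(0,225,12):
    row=w[v,225:275]; m=(row[:,2]>(100 if v>120 else 108))&(row[:,2]<165)&(d[v,225:275]>0)
    if m.any(): print(v,m.sum(),row[m].mean(0).round(1),row[m].min(0).round(1),row[m].max(0).round(1))
m=(d>0)&(w[...,2]>140)&(w[...,2]<160)&(w[...,0]<490)&(abs(w[...,1]+190)<30)
print(w[m].mean(0),w[m].min(0),w[m].max(0),m.sum())
E
```

```text
0 14 [ 590.5 -179.1  113.4] [ 590.2 -183.5  111.6] [ 591.  -174.6  114.3]
12 14 [ 583.2 -179.6  113.5] [ 582.8 -184.1  112.4] [ 583.8 -175.2  114.8]
24 14 [ 575.8 -180.2  113.4] [ 575.5 -184.7  112.3] [ 576.2 -175.7  114.5]
36 15 [ 568.3 -181.1  113.2] [ 567.9 -186.1  112.2] [ 568.7 -176.2  114.6]
48 14 [ 560.5 -182.1  113.7] [ 560.1 -186.7  112. ] [ 561.  -177.5  115.2]
60 14 [ 552.6 -182.7  113.6] [ 552.2 -187.4  112.1] [ 553.  -178.1  115.3]
72 43 [ 543.9 -183.2  141.7] [ 542.8 -196.7  139.1] [ 545.  -169.6  143.9]
84 44 [ 536.6 -183.5  145.5] [ 535.3 -198.   139.9] [ 537.7 -169.2  148. ]
96 41 [ 529.  -184.4  142.2] [ 528.  -198.3  139.6] [ 530.1 -171.2  144.8]
108 13 [ 519.1 -185.7  113.4] [ 518.7 -190.2  111.6] [ 519.4 -181.2  114.5]
120 12 [ 510.2 -186.7  113.2] [ 509.8 -191.   111.8] [ 510.6 -181.9  114.5]
132 13 [ 501.1 -187.1  113.2] [ 500.6 -191.8  112.4] [ 501.4 -182.5  114. ]
144 13 [ 491.9 -187.9  113.6] [ 491.3 -192.6  112.4] [ 492.4 -183.2  114.7]
156 12 [ 482.4 -189.   113.4] [ 482.1 -193.4  112.6] [ 482.7 -184.7  114.3]
168 12 [ 475.9 -189.6  126.1] [ 474.2 -193.8  121. ] [ 476.5 -185.4  127.6]
180 14 [ 472.5 -189.9  146.7] [ 471.6 -194.5  144.8] [ 473.4 -185.3  148.9]
192 47 [ 454.6 -189.3  120.4] [ 449.1 -210.2  108.3] [ 464.3 -169.5  148. ]
204 13 [ 454.6 -191.6  147. ] [ 453.8 -196.   145.7] [ 455.2 -187.3  148.4]
216 13 [ 445.2 -192.4  146.9] [ 444.4 -196.8  145.6] [ 445.8 -188.   147.8]
[ 460.13895359 -190.99114212  146.65819542] [ 441.38487292 -197.04771942  140.54642671] [ 476.41038961 -185.08017723  148.96595856] 635
```

Request:
drive_tool([
  [-0.0005,0.03,0.0005],
  [0,0.03,0],
  [0,0.025,0],
  [0,0.0185,0],
  [0,0.01,0],
  [0,0,0],
  [0,0,0],
  [0,0,0],
  [0,0,0],
  [0,0,0],
  [0,0,0],
  [0,0,0],
  [0,0,0],
  [0,0,0],
  [0,0,0],
  [0,0,0],
], gripper=[0,0,0,0,0,0,1,1,1,1,1,1,1,1,1,1], turn=[-0.5,0,0,0,0,0,0,0,0,0,0,0,0,0,0,0], force=110)

```text
time_s: 6.07
eef_pos: [456.2, -191.4, 118.3]
ee_rot: [-0.522, 0.522, -0.477, 0.477]
force: [-2.1, 1.2, 5.0]
grip_width: 0.096
```

Run:
```python
from h import *
im,d,s=save('wrist','w2.png'); print(s['eef_pos'],s['force'],s['grip_width'])
```

```text
[ 456.17264585 -191.37508219  118.30325291] [-2.14473148  1.21131378  4.9582322 ] 0.0961381331518384
```

View pics/w2.png

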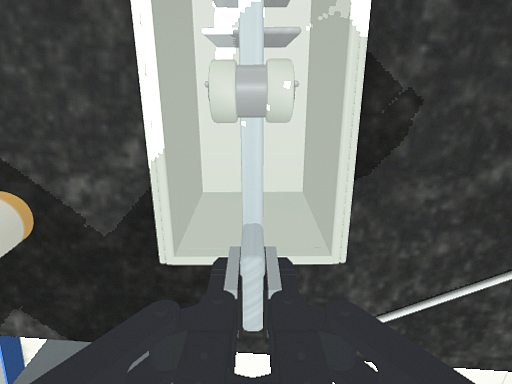

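Request:
drive_tool([
  [0,-0.004,0],
  [0,-0.008,0],
  [0,-0.011,0],
  [0,-0.013,0],
  [0,-0.013,0],
  [0,-0.013,0],
  [0,-0.013,0],
  [0,-0.013,0],
  [0,-0.008,0],
  [0,-0.004,0],
  [0,0,0],
  [0,0,0],
], gripper=[1,1,1,1,1,1,1,1,1,1,1,1], turn=[0,0,0,0,0,0,0,0,0,0,0,0])

```text
time_s: 7.12
eef_pos: [455.8, -191.2, 217.3]
ee_rot: [-0.522, 0.522, -0.478, 0.477]
force: [0.5, -0.3, -2.5]
grip_width: 0.097
```

Run:
```python
from h import *
im,d,s=save('wrist','w3.png'); print(s['eef_pos'],s['force'],s['wrist_torque'],s['grip_width'],s['joints'].round(2))
np.save('d3.npy',d); w=cloud('wrist',d,s)
for v in range(0,300,15):
    row=w[v,225:275]; m=(row[:,2]>180)&(row[:,2]<280)&(d[v,225:275]>0)
    if m.any(): print(v,m.sum(),row[m].mean(0).round(1),row[m].min(0).round(1),row[m].max(0).round(1))
save('scene','s3.png')
for c in ['scene','top','wrist']:
  for q in ['hanger_grip','hanger_rear','hanger_front','hanger_low']:
    if c!='wrist' and q=='hanger_grip': ctrl.capture(c)
    r=ctrl.pinpoint(c,q)
    print(c,q,[(round(x['score'],2),cam2world(c,x['centre'],s).round(1).tolist()) for x in r[:2]])
```

```text
[ 455.83794302 -191.17755257  217.30220324] [ 0.45410975 -0.30109542 -2.53792756] [-0.03783297  0.28618874 -0.04823054] 0.09728855893515685 [-0.63  0.26  1.61 -0.    1.28  0.85]
0 23 [ 568.8 -180.7  211.9] [ 568.2 -185.2  210.8] [ 569.3 -176.3  213.1]
15 25 [ 563.6 -181.4  212. ] [ 563.1 -186.1  210.2] [ 564.2 -176.6  213.9]
30 50 [ 559.4 -180.6  201.9] [ 557.8 -191.5  189.7] [ 561.8 -169.4  213.2]
45 24 [ 552.9 -182.5  211.8] [ 552.4 -187.2  210.5] [ 553.4 -177.5  213.1]
60 43 [ 546.6 -182.   222.7] [ 545.2 -190.4  210.2] [ 547.7 -173.8  238. ]
75 50 [ 541.1 -182.6  242.2] [ 540.4 -190.5  239.9] [ 541.8 -174.7  244.7]
90 50 [ 536.4 -183.   243.5] [ 535.7 -191.   241.6] [ 537.2 -175.   246.3]
105 50 [ 531.6 -183.4  242.7] [ 530.9 -191.5  241. ] [ 532.5 -175.2  244.9]
120 45 [ 524.6 -183.7  224.7] [ 522.6 -192.5  210.5] [ 526.9 -175.2  240.2]
135 22 [ 516.8 -185.7  211.9] [ 516.3 -190.3  210.7] [ 517.4 -181.2  213.1]
150 22 [ 510.2 -186.3  212.1] [ 509.6 -191.   210.9] [ 510.6 -181.7  213. ]
165 22 [ 503.3 -186.9  212. ] [ 502.7 -191.7  211.1] [ 503.7 -182.2  213.6]
180 22 [ 496.3 -18
[... 490 characters left out ...]
 [ 470.9 -178.7  247.2]
285 50 [ 465.1 -189.2  248.9] [ 462.8 -198.3  244.8] [ 468.1 -179.8  252.2]
scene hanger_grip [(0.57, [455.1, -189.6, 230.3])]
scene hanger_rear [(0.78, [535.4, -185.5, 235.6])]
scene hanger_front [(0.7, [600.1, -177.6, 233.1]), (0.3, [743.0, -135.1, 0.4])]
scene hanger_low [(0.6, [567.6, -181.6, 124.4]), (0.56, [614.6, 185.1, 191.9])]
top hanger_grip []
top hanger_rear [(0.88, [539.2, -182.6, 234.8])]
top hanger_front [(0.63, [608.8, -180.1, 237.3])]
top hanger_low []
wrist hanger_grip [(0.59, [460.6, -193.5, 226.8])]
wrist hanger_rear [(0.72, [532.4, -186.3, 234.0]), (0.61, [412.2, 11.3, -1.4])]
wrist hanger_front [(0.73, [440.1, -196.8, 224.8])]
wrist hanger_low []
```

View pics/w3.png

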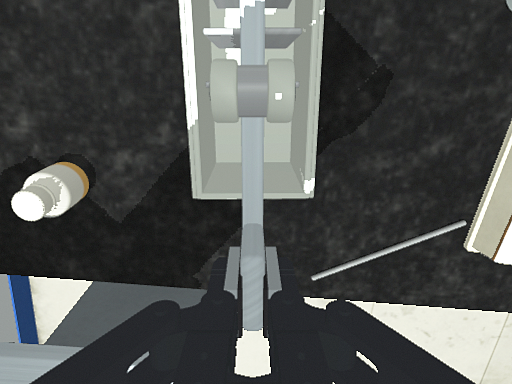

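View pics/s3.png

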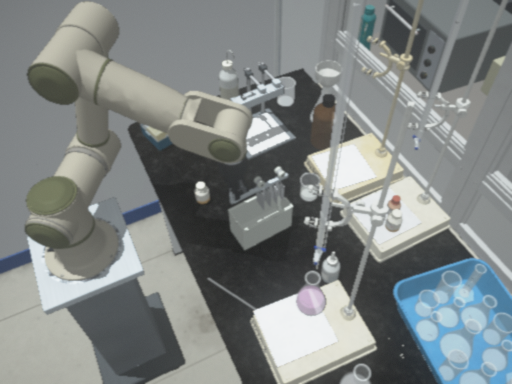

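Request:
drive_tool([
  [-0.004,0,0.002],
  [-0.01,0,0.005],
  [-0.016,0,0.008],
  [-0.02,0,0.011],
  [-0.02,0,0.011],
  [-0.02,0,0.011],
  [-0.02,0,0.011],
  [-0.02,0,0.011],
  [-0.02,0,0.011],
  [-0.02,0,0.011],
  [-0.02,0,0.011],
  [-0.02,0,0.011],
  [-0.02,0,0.011],
  [-0.02,0,0.011],
  [-0.02,0,0.011],
  [-0.016,0,0.008],
  [-0.01,0,0.005],
  [-0.003,0,0.001],
  [0,0,0],
  [0,0,0],
], gripper=[1,1,1,1,1,1,1,1,1,1,1,1,1,1,1,1,1,1,1,1], turn=[0,0,0,0,0,0,0,0,0,0,0,0,0,0,0,0,1,1,0,0])

```text
time_s: 9.58
eef_pos: [589.6, 120.8, 217.7]
ee_rot: [-0.513, 0.514, -0.486, 0.486]
force: [-0.4, 0.3, -2.0]
grip_width: 0.101
```

Run:
```python
from h import *
im,d,s=save('wrist','w4.png'); print(s['time_s'],s['eef_pos'],s['force'],s['grip_width'],s['joints'].round(2),q2R(s['ee_rot']).round(4).tolist())
np.save('d4.npy',d)
for q in ['rail_mouth','rail_home','hanger_rear']:
    r=ctrl.pinpoint('wrist',q)
    print(q,[(round(x['score'],2),cam2world('wrist',x['centre'],s).round(1).tolist()) for x in r[:2]])
save('scene','s4.png'); a,d,s=save('top','t4.png'); np.save('dt4.npy',d)
```

```text
9.5833 [589.63075598 120.78648849 217.67932752] [-0.42762897  0.31100917 -1.9519258 ] 0.10131828998005009 [ 0.01  0.49  1.27 -0.    1.38  1.52] [[0.0543, -0.0005, 0.9985], [-0.9985, -0.0001, 0.0543], [0.0001, -1.0, -0.0005]]
rail_mouth [(0.74, [620.5, 188.4, 193.0])]
rail_home []
hanger_rear [(0.82, [666.3, 122.0, 235.7])]
```

View pics/w4.png

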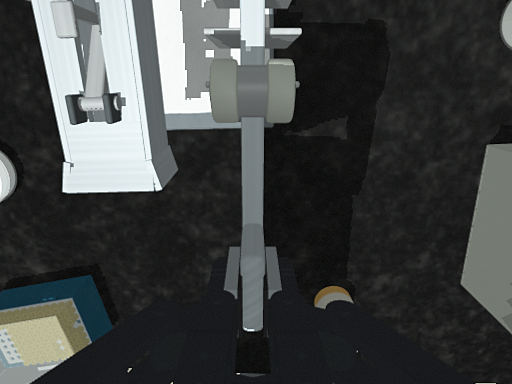

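View pics/t4.png

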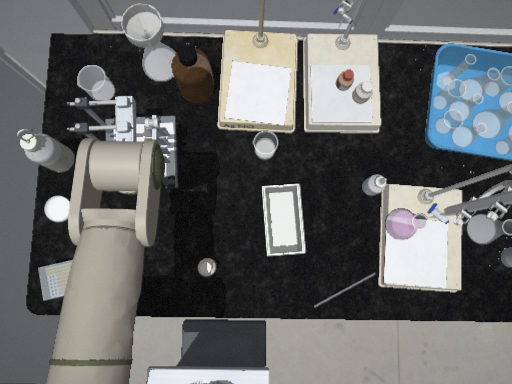

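Run:
```python
from h import *
d=np.load('d4.npy'); s=ctrl.sense(); w=cloud('wrist',d,s)
sub=w[:200,0:190]; dd=d[:200,0:190]
m=(dd>0)&(sub[...,2]>195)&(sub[...,2]<240)
print(np.histogram(sub[m][:,2],bins=range(195,240,2)))
for v in range(0,200,12):
    r=sub[v]; k=(dd[v]>0)&(r[:,2]>200)&(r[:,2]<213)
    if k.any():
        u=np.where(k)[0]; print(v,u.min(),u.max(),k.sum(),'L',r[u.min()].round(1),'R',r[u.max()].round(1),'mid',((r[u.min()]+r[u.max()])/2).round(1))
np.save('w4.npy',w)
row=w[::20,225:275]
for v in range(0,240,20):
    r=w[v,225:275]; k=(r[:,2]>205)&(r[:,2]<260); print(v,k.sum(),r[k].mean(0).round(1))
```

```text
(array([  278,   334,   333,   336,   403,   468,  1993, 10091,  2227,
         485,   407,   176,   418,    63,    38,   611,   240,     1,
           0,     0,     0,     0]), array([195, 197, 199, 201, 203, 205, 207, 209, 211, 213, 215, 217, 219,
       221, 223, 225, 227, 229, 231, 233, 235, 237, 239]))
0 31 137 77 L [699.  213.9 209.8] R [702.6 174.4 202.3] mid [700.8 194.2 206. ]
12 34 139 67 L [694.8 213.3 209.9] R [698.3 174.  201.7] mid [696.5 193.7 205.8]
24 36 141 61 L [690.6 213.6 209.3] R [693.9 173.7 200.8] mid [692.2 193.6 205. ]
36 39 142 60 L [686.  212.2 210.7] R [689.1 173.2 202. ] mid [687.6 192.7 206.4]
48 42 144 93 L [681.7 212.7 209. ] R [684.5 173.  200.5] mid [683.1 192.8 204.7]
60 44 146 96 L [677.1 212.2 209.6] R [679.6 172.5 200.1] mid [678.3 192.3 204.8]
72 47 147 98 L [672.4 212.5 208. ] R [674.6 172.2 200.4] mid [673.5 192.4 204.2]
84 49 148 99 L [667.6 211.  210.5] R [669.5 172.  200.4] mid [668.6 191.5 205.4]
96 52 150 51 L [662.7 210.4 210.6] R [664.4 171.3 200.5] mid [663.5 190.8 205.5]
108 54 151 45 L [657.6 210.9 209.4] R [659.1 170.8 201.6] mid [
[... 209 characters left out ...]
.6 209.2] R [642.4 169.8 201.2] mid [642.1 189.7 205.2]
156 65 157 93 L [636.4 208.7 209.5] R [636.6 169.1 201.2] mid [636.5 188.9 205.3]
168 63 163 98 L [630.9 209.9 210.5] R [630.5 166.6 200.1] mid [630.7 188.3 205.3]
180 63 166 104 L [625.6 209.8 212. ] R [624.6 165.2 200.6] mid [625.1 187.5 206.3]
192 67 81 9 L [619.6 209.  211.4] R [620.3 201.9 212.4] mid [620.  205.5 211.9]
0 25 [703.2 126.6 212.2]
20 25 [696.2 126.2 212.6]
40 25 [689.  125.9 212.6]
60 42 [680.9 126.4 223.6]
80 50 [673.8 125.9 243.5]
100 50 [667.5 125.6 243.7]
120 45 [658.8 125.4 225.6]
140 22 [648.8 123.5 212.7]
160 22 [639.8 123.  212.6]
180 22 [630.4 122.5 212.6]
200 22 [620.7 122.  212.8]
220 20 [610.6 121.5 212.8]
```

Run:
```python
from h import *
w=np.load('w4.npy'); d=np.load('d4.npy')
L=[];Rr=[]
for v in range(0,161):
    r=w[v,:190]; k=(d[v,:190]>0)&(r[:,2]>200)&(r[:,2]<213); u=np.where(k)[0]
    L.append(r[u.min()]);Rr.append(r[u.max()])
L=np.array(L);Rr=np.array(Rr)
def rf(P):
    p=np.polyfit(P[:,0],P[:,1],1)
    for _ in range(5):
        e=P[:,1]-np.polyval(p,P[:,0]); k=abs(e-np.median(e))<1; p=np.polyfit(P[k,0],P[k,1],1)
    return p,k.sum()
for n,P in (('L',L),('R',Rr)):
    p,k=rf(P); print(n,p,k,np.polyval(p,[620,660,700]))
B=[]
for v in list(range(0,50))+list(range(130,215)):
    r=w[v,225:275]; k=(r[:,2]>205)&(r[:,2]<220); B.append(r[k].mean(0))
p,k=rf(np.array(B)); print('bar',p,k,np.polyval(p,[589.6,620,700]),np.median(np.array(B)[:,2]))
# mouth front edge: lowest row with z>200 per column
for u in range(60,176,8):
    r=w[:215,u]; k=np.where((r[:,2]>207)&(r[:,2]<216)&(d[:215,u]>0))[0]; print(u,k.max(),r[k.max()].round(1))
top=(d[:200,:190]>0)&(w[:200,:190,2]>206)&(w[:200,:190,2]<213); print('topz',np.median(w[:200,:190][top],0))
```

```text
L [7.78333855e-02 1.59347377e+02] 157 [207.60407624 210.71741166 213.83074708]
R [7.91659058e-02 1.18744199e+02] 161 [167.82706047 170.9936967  174.16033293]
bar [5.54104025e-02 8.76600254e+01] 135 [120.32999869 122.01447493 126.44730712] 212.5911061384487
60 136 [645.5 209.7 209.8]
68 192 [619.9 208.1 212.2]
76 192 [620.5 203.8 213.2]
84 191 [621.2 200.1 213.2]
92 191 [621.1 196.7 212.6]
100 191 [621.3 193.1 212.3]
108 191 [621.3 189.5 212. ]
116 191 [621.5 185.8 211.9]
124 190 [622.7 181.5 213.3]
132 190 [623.  177.7 213.6]
140 190 [622.8 174.5 212.4]
148 190 [622.9 170.8 212.3]
156 190 [622.7 167.4 211. ]Traceback (most recent call last):
  File "<stdin>", line 21, in <module>
    return umr_maximum(a, axis, None, out, keepdims, initial, where)
ValueError: zero-size array to reduction operation maximum which has no identity
```

Request:
drive_tool([
  [0,0,-0.006],
  [0,0,-0.014],
  [0,0,-0.02],
  [0,0,-0.02],
  [0,0,-0.02],
  [0,0,-0.02],
  [0,0,-0.02],
  [0,0,-0.017],
  [0,0,-0.01],
  [-0.006,0,-0.003],
  [-0.015,0,0],
  [-0.018,0,0],
  [-0.015,0.006,0],
  [-0.0075,0.012,0],
  [0,0.012,0],
  [0,0.008,0],
  [0,0.003,0],
  [0,0,0],
  [0,0,0],
  [0,0,0],
], gripper=[1,1,1,1,1,1,1,1,1,1,1,1,1,1,1,1,1,1,1,1], turn=[0,0,0,0,0,0,0,0,0,0,0,0,0,0,-0.67,-0.67,0,0,0,0])

```text
time_s: 11.55
eef_pos: [437.3, 174.0, 177.4]
ee_rot: [0.519, -0.518, 0.48, -0.481]
force: [-0.5, 0.1, -1.0]
grip_width: 0.098
```

Run:
```python
from h import *
im,d,s=save('wrist','w5.png'); Rm=q2R(s['ee_rot']); print(s['time_s'],s['eef_pos'],s['force'],s['grip_width'],s['joints'].round(2),Rm.round(4).tolist())
w=cloud('wrist',d,s); B=[]
for v in list(range(0,50))+list(range(130,215)):
    r=w[v,225:275]; k=(r[:,2]>164)&(r[:,2]<180); B.append(r[k].mean(0)) if k.any() else 0
B=np.array(B); p=np.polyfit(B[:,0],B[:,1],1); print('bar',p[0],np.polyval(p,s['eef_pos'][0])-s['eef_pos'][1],np.median(B[:,2]))
ps=np.polyfit(B[:,0],B[:,2],1);print('pitch',ps[0])
u=np.array([np.cos(.0785),np.sin(.0785)]);n=np.array([-u[1],u[0]]);M=np.array([621.3,187.8])
t=np.array([s['eef_pos'][0],np.polyval(p,s['eef_pos'][0])])-M
print('along',t@u,'lat',t@n)
t=B[:,:2]-M; print('lat front',(t@n)[0],(t@u)[0])
save('scene','s5.png'); a,d,s=save('top','t5.png')
```

```text
11.55 [437.26373164 173.99516514 177.43107155] [-0.47411674  0.05086185 -0.9566687 ] 0.09797040683740325 [0.13 0.25 1.74 0.   1.16 1.62] [[0.0766, 0.0012, 0.9971], [-0.9971, 0.0002, 0.0766], [-0.0001, -1.0, 0.0013]]
bar 0.07853521757096944 0.002165176172638894 172.22887607080233
pitch -0.0017540365521832087
along -184.55191784469275 lat 0.6718503509795828
lat front 0.6650386006548243 -71.08220119098043
```

View pics/s5.png

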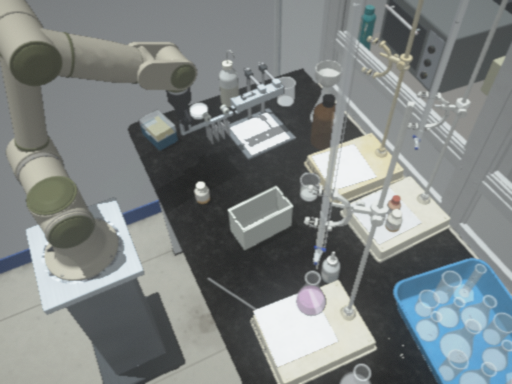

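View pics/t5.png

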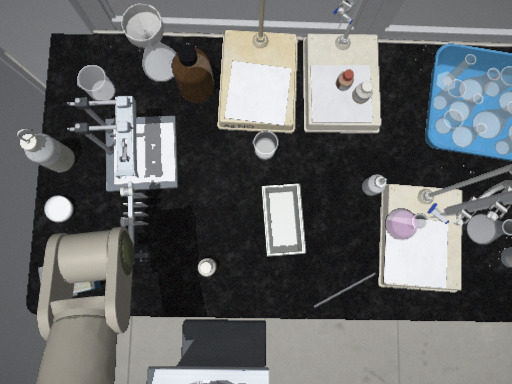

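Request:
drive_tool([
  [0.0005,0,0.003],
  [0,0,0.006],
  [0,0,0.006],
  [0,0,0.006],
  [0,0,0.006],
  [0,0,0.006],
  [0,0,0.006],
  [0,0,0.006],
  [0,0,0.006],
  [0,0,0.004],
  [0,0,0],
  [0,0,0],
], gripper=[1,1,1,1,1,1,1,1,1,1,1,1], turn=[0,0,0,0,0,0,0,0,0,0,0,0])

```text
time_s: 12.7
eef_pos: [491.7, 177.8, 176.7]
ee_rot: [-0.519, 0.519, -0.48, 0.48]
force: [-0.1, 0.2, -2.9]
grip_width: 0.093
```

```bash
cat > chk.py <<'E'
from h import *
import sys
im,d,s=save('wrist',sys.argv[1]); Rm=q2R(s['ee_rot']); print(s['time_s'],s['eef_pos'].round(1),s['force'].round(1),s['wrist_torque'].round(2),s['grip_width'],Rm[:2,2].round(4))
w=cloud('wrist',d,s); np.save('wl.npy',w); np.save('dl.npy',d); B=[]; top=s['eef_pos'][2]-5
for v in list(range(0,50))+list(range(130,215)):
    r=w[v,225:275]; k=(abs(r[:,2]-top)<6); B.append(r[k].mean(0)) if k.any() else 0
B=np.array(B); p=np.polyfit(B[:,0],B[:,1],1); ps=np.polyfit(B[:,0],B[:,2],1)
print('bar',p[0],np.polyval(p,s['eef_pos'][0])-s['eef_pos'][1],np.median(B[:,2]),'pitch',ps[0],len(B))
u=np.array([np.cos(.0785),np.sin(.0785)]);n=np.array([-u[1],u[0]]);M=np.array([621.3,187.8])
t=np.array([s['eef_pos'][0],np.polyval(p,s['eef_pos'][0])])-M
print('TCP along',t@u,'rear',t@u+80.9,'lat',t@n,'lat front',((B[:,:2]-M)@n)[:3])
E
python3 chk.py w6.png
```

```text
12.7 [491.7 177.8 176.7] [-0.1  0.2 -2.9] [0.01 0.27 0.02] 0.09331562940856741 [0.997  0.0773]
bar 0.07950389614867986 -0.01941700162961979 171.32973888764204 pitch -0.0033042332391273205 135
TCP along -129.96586133913098 rear -49.065861339130976 lat 0.21912014881158706 lat front [0.30695834 0.30844899 0.30461029]
```

View pics/w6.png

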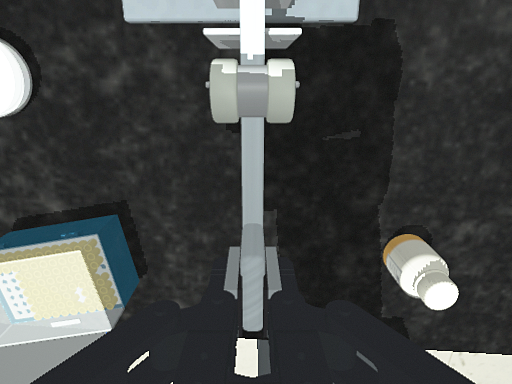

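Request:
drive_tool([
  [0,-0.001,0.004],
  [0,0,0.006],
  [0,0,0.006],
  [0,0,0.006],
  [0,0,0.006],
  [0,0,0.006],
  [0,0,0.006],
  [0,0,0.003],
  [0,0,0],
  [0,0,0],
], gripper=[1,1,1,1,1,1,1,1,1,1], turn=[0,0,0,0,0,0,0,0,0,0])

```text
time_s: 13.58
eef_pos: [534.8, 181.2, 177.4]
ee_rot: [0.519, -0.519, 0.48, -0.48]
force: [1.6, 0.2, -8.7]
grip_width: 0.101
```

```bash
python3 chk.py w7.png
```

```text
13.5833 [534.8 181.2 177.4] [ 1.6  0.2 -8.7] [-0.07  0.86 -0.02] 0.10129756557518059 [0.997  0.0772]
bar 0.07253083281782313 0.2888468265848587 171.5857493050165 pitch -0.0146547179032003 85
TCP along -86.68980628607666 rear -5.789806286076654 lat 0.4588924316280244 lat front [0.44434971 0.32456986 0.3249596 ]
```

View pics/w7.png

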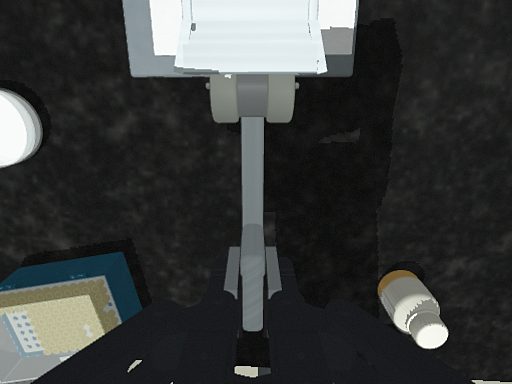

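Request:
drive_tool([
  [0,0,0.004],
  [0,0,0.006],
  [0,0,0.006],
  [0,0,0.006],
  [0,0,0.006],
  [0,0,0.006],
  [0,0,0.006],
  [0,0,0.006],
  [0,0,0.006],
  [0,0,0.003],
  [0,0,0],
  [0,0,0],
], gripper=[1,1,1,1,1,1,1,1,1,1,1,1], turn=[0,0,0,0,0,0,0,0,0,0,0,0])

```text
time_s: 14.63
eef_pos: [589.4, 185.4, 177.3]
ee_rot: [-0.519, 0.519, -0.48, 0.48]
force: [-0.5, -0.2, -6.2]
grip_width: 0.099
```

```bash
python3 chk.py w8.png
```

```text
14.6333 [589.4 185.4 177.3] [-0.5 -0.2 -6.2] [-0.1   0.52 -0.03] 0.09869552287416482 [0.997  0.0772]
bar 0.024522629430581318 2.6369783403469853 171.60566288182716 pitch 0.015699985949786145 33
TCP along -31.78589354409972 rear 49.114106455900284 lat 2.7345505570916138 lat front [ 7.99444287  7.98850633 -4.6041968 ]
```

View pics/w8.png

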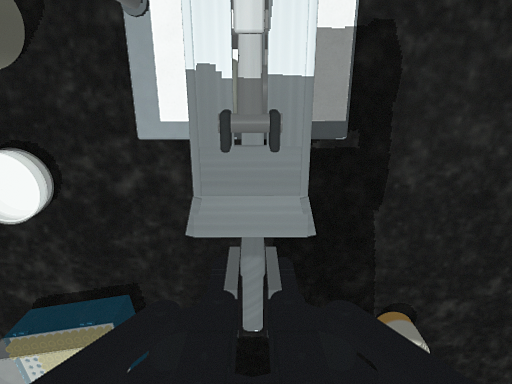

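Request:
drive_tool([
  [0,0.001,0],
  [0,0,0],
  [0,0,0],
  [0,0,0],
  [0,0,0],
  [0,0,0],
  [0,0,0],
  [0,0,0],
  [0,0,0],
], gripper=[1,1,0,0,0,0,0,0,0], turn=[0,0,0,0,0,0,0,0,0])

```text
time_s: 15.43
eef_pos: [589.5, 185.4, 176.9]
ee_rot: [0.519, -0.519, 0.48, -0.48]
force: [0.3, -0.8, 0.2]
grip_width: 1.002
```

```bash
python3 chk.py w9.png
```

```text
15.4333 [589.5 185.4 176.9] [ 0.3 -0.8  0.2] [-0.05  0.05 -0.01] 1.001809347182419 [0.997  0.0772]
bar -0.02748099115437059 6.178339219731868 169.3319127508185 pitch -6.332073711938343e-05 30
TCP along -31.415533527505556 rear 49.48446647249445 lat 6.292817750214573 lat front [-4.65070961 -4.44990678 -4.2488015 ]
```

View pics/w9.png

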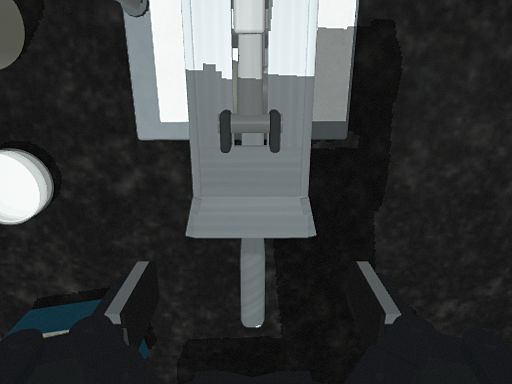

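Request:
drive_tool([
  [0,0,-0.005],
  [0,0,-0.01],
  [0,0,-0.01],
  [0,0,-0.01],
  [0,0,-0.01],
  [0,0,-0.01],
  [0,0,0],
  [0,0,0],
  [0,0,0],
  [0,0,0],
  [0,0,0],
  [0,0,0],
  [0,0,0],
  [0,0,0],
], gripper=[0,0,0,0,0,0,0,1,1,1,1,1,1,1], turn=[0,0,0,0,0,0,0,0,0,0,0,0,0,0])

```text
time_s: 16.65
eef_pos: [534.7, 181.2, 176.7]
ee_rot: [-0.519, 0.519, -0.48, 0.48]
force: [-0.8, 0.7, -0.7]
grip_width: 0.001
```

Run:
```python
from h import *
im,d,s=save('wrist','w10.png'); print(s['time_s'],s['eef_pos'],s['force'].round(1),s['grip_width'])
w=cloud('wrist',d,s)
m=(d>0)&(w[...,2]>198)&(w[...,2]<208)&(w[...,0]<612)&(abs(w[...,1]-183)<12)
m[330:]=False
print(w[m].mean(0),w[m].min(0),w[m].max(0),m.sum())
for v in range(200,330,8): print(v,w[v,250].round(1))
```

```text
16.65 [534.65643728 181.15972562 176.72172121] [-0.8  0.7 -0.7] 0.0006027166692428789
[581.36945101 185.15750486 202.85214434] [539.46959105 171.02222499 198.01403351] [609.07522027 194.9977258  207.98694375] 3395
200 [577.2 185.4 204.3]
208 [493.8 180.4  -1.5]
216 [484.9 179.7  -1.6]
224 [476.3 179.1  -0.6]
232 [4.675e+02 1.784e+02 1.000e-01]
240 [457.7 177.7  -1. ]
248 [545.6 183.2 181.7]
256 [545.9 183.2 189.5]
264 [545.5 183.1 195.5]
272 [545.5 183.1 201.6]
280 [545.7 183.  207.6]
288 [545.6 183.  212.7]
296 [543.4 182.8 214.5]
304 [539.9 182.6 214.5]
312 [535.9 182.3 214. ]
320 [532.2 182.  214. ]
328 [528.6 181.7 214.1]
```

View pics/w10.png

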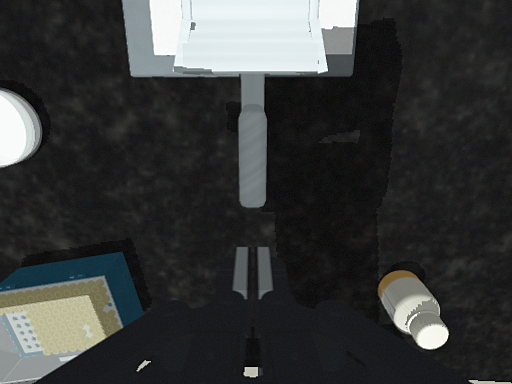

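Request:
drive_tool([
  [0,0,0.004],
  [0,0,0.006],
  [0,0,0.006],
  [0,0,0.005],
  [0,0,0.005],
  [0,0,0.005],
  [0,0,0.005],
  [0,0,0.005],
  [0,0,0.005],
  [0,0,0.005],
  [0,0,0.005],
  [0,0,0.004],
  [0,0,0],
], gripper=[1,1,1,1,1,1,1,1,1,1,1,1,1], turn=[0,0,0,0,0,0,0,0,0,0,0,0,0])

```text
time_s: 17.78
eef_pos: [594.7, 185.8, 176.4]
ee_rot: [-0.519, 0.519, -0.481, 0.48]
force: [-1.3, 0.1, -0.6]
grip_width: 0.002
```

```bash
python3 chk.py w11.png
```

```text
17.7833 [594.7 185.8 176.4] [-1.3  0.1 -0.6] [-0.    0.08  0.04] 0.001957747005948932 [0.997  0.0772]
bar -0.28725504440111876 18.90572039000199 169.2430356504616 pitch -0.10280722268665547 12
TCP along -25.213346777747628 rear 55.686653222252374 lat 18.966957818955553 lat front [-4.63501309  0.06083437  0.05722598]
```

View pics/w11.png

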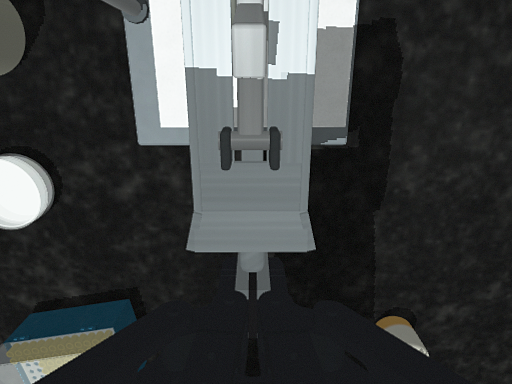

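Request:
drive_tool([
  [0,0,0.002],
  [0,0,0.002],
  [0,0,0.002],
  [0,0,0.001],
  [0,0,0],
], gripper=[1,1,1,1,1], turn=[0,0,0,0,0])

```text
time_s: 18.25
eef_pos: [601.7, 186.4, 176.8]
ee_rot: [0.519, -0.519, 0.48, -0.48]
force: [-0.9, 0.7, -0.8]
grip_width: -0.005
```

Request:
drive_tool([
  [0,0,0.001],
  [0,0,0],
  [0,0,0],
], gripper=[1,1,1], turn=[0,0,0])

```text
time_s: 18.5
eef_pos: [602.4, 186.4, 176.8]
ee_rot: [0.519, -0.519, 0.48, -0.48]
force: [-1.2, 0.4, -0.7]
grip_width: -0.0
```

Request:
drive_tool([
  [0,0,0.001],
  [0,0,0],
  [0,0,0],
], gripper=[1,1,1], turn=[0,0,0])

```text
time_s: 18.75
eef_pos: [602.5, 186.5, 176.7]
ee_rot: [-0.518, 0.52, -0.481, 0.48]
force: [-7.4, -1.4, 0.6]
grip_width: -0.005
```

Request:
drive_tool([
  [0,0,0.001],
  [0,0,0],
  [0,0,0],
], gripper=[1,1,1], turn=[0,0,0])

```text
time_s: 19.0
eef_pos: [602.5, 186.5, 176.5]
ee_rot: [-0.517, 0.521, -0.481, 0.479]
force: [-13.9, -1.9, 2.6]
grip_width: 0.004
```

```bash
python3 chk.py w12.png
```

```text
19.0 [602.5 186.5 176.5] [-13.9  -1.9   2.6] [-0.34  2.09 -0.03] 0.003596206960493264 [0.997  0.0776]
bar 0.14541754764133033 -8.29315594676919 168.5389141795841 pitch -0.0018021236662233873 32
TCP along -19.49816833114882 rear 61.40183166885119 lat -8.052367557807132 lat front [0.33978191 0.34056475 0.34023369]
```

View pics/w12.png

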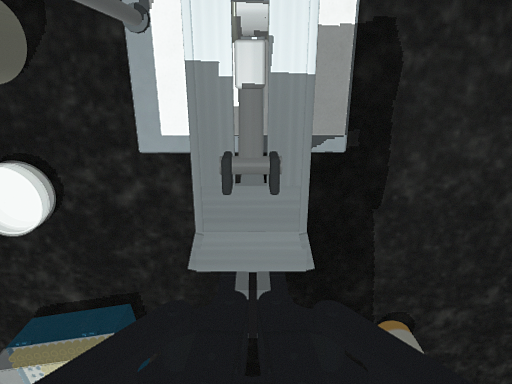

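Request:
drive_tool([
  [0,0,0.001],
  [0,0,0],
  [0,0,-0.005],
  [0,0,-0.01],
  [0,0,-0.015],
  [0,0,-0.015],
  [0,0,-0.015],
  [0,0,-0.01],
  [0,0,0],
  [0,0,0],
], gripper=[1,1,1,1,1,1,1,1,1,1], turn=[0,0,0,0,0,0,0,0,0,0])

```text
time_s: 19.88
eef_pos: [536.1, 181.3, 177.4]
ee_rot: [0.519, -0.518, 0.48, -0.481]
force: [-0.0, -0.3, -0.6]
grip_width: -0.001
```

Run:
```python
from h import *
im,d,s=save('wrist','w13.png'); print(s['time_s'],s['eef_pos'],s['force'].round(1))
w=cloud('wrist',d,s)
u=np.array([np.cos(.0785),np.sin(.0785)]);M=np.array([621.3,187.8])
for q in ['hanger_tail','hanger_grip','rail_mouth']:
    print(q,[(round(x['score'],2),cam2world('wrist',x['centre'],s).round(1).tolist()) for x in ctrl.pinpoint('wrist',q)[:2]])
for c in ['scene','top']:
    save(c,c+'13.png')
    for q in ['hanger_rear','hanger_front','hanger_low','hanger_tail','rail_mouth','rail_home','trough','beaker','dropper','indicator']:
        r=ctrl.pinpoint(c,q); print(c,q,[(round(x['score'],2),cam2world(c,x['centre']).round(1).tolist()) for x in r[:1]])
a=cv2.imread('pics/scene13.png')[50:170,190:330]; cv2.imwrite('pics/sc13z.png',cv2.resize(a,None,fx=5,fy=5,interpolation=cv2.INTER_CUBIC)[:600])
```

```text
19.8833 [536.14405998 181.27781033 177.40113586] [-0.  -0.3 -0.6]
hanger_tail [(0.82, [614.6, 185.6, 182.4])]
hanger_grip []
rail_mouth [(0.95, [620.6, 188.5, 189.7])]
scene hanger_rear []
scene hanger_front [(0.73, [610.8, 185.8, 181.2])]
scene hanger_low [(0.8, [743.6, 195.9, 82.9])]
scene hanger_tail [(0.72, [613.3, 186.2, 182.0])]
scene rail_mouth [(0.64, [708.5, 191.1, 192.8])]
scene rail_home [(0.69, [709.0, 193.5, 190.8])]
scene trough [(0.88, [537.0, -184.5, 4.4])]
scene beaker [(0.97, [740.2, -134.2, -3.4])]
scene dropper [(0.69, [640.8, -432.9, -3.6])]
scene indicator [(0.65, [411.5, 8.3, -1.2])]
top hanger_rear [(0.56, [711.9, 197.5, 192.9])]
top hanger_front [(0.87, [780.8, 197.5, 194.9])]
top hanger_low [(0.82, [748.1, 197.8, 81.8])]
top hanger_tail [(0.56, [617.2, 184.5, 180.2])]
top rail_mouth []
top rail_home [(0.92, [709.3, 197.3, 192.4])]
top trough [(0.9, [538.3, -184.4, -2.9])]
top beaker []
top dropper [(0.79, [643.2, -433.8, 3.4])]
top indicator [(0.56, [781.1, 196.9, 192.9])]
```

View pics/w13.png

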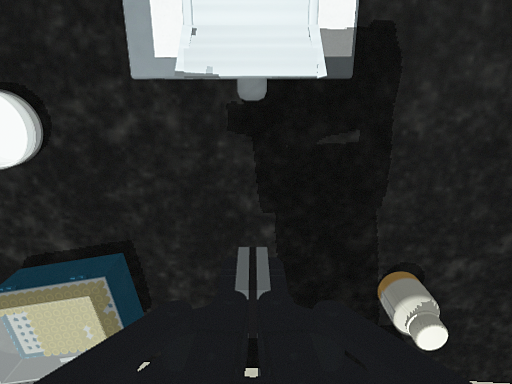

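View pics/sc13z.png

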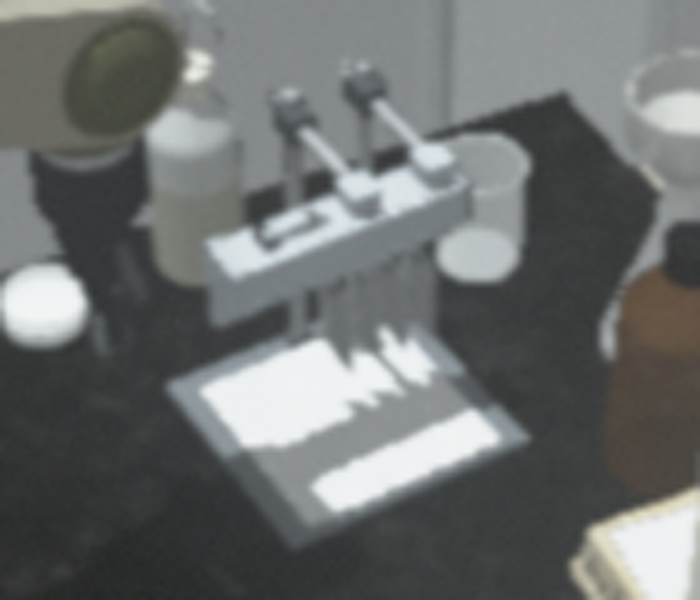

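Request:
drive_tool([
  [0,-0.02,0],
  [0,-0.03,0],
  [0,-0.03,0],
  [0,-0.02,0],
  [0,0,0.02],
  [0,0,0.03],
  [0,0,0.02],
  [0,0,0.01],
  [0,0,0],
  [0,0,0],
], gripper=[1,1,1,1,1,1,1,1,1,1], turn=[0,0,0,0,0,0,0,0,0,0])

```text
time_s: 22.02
eef_pos: [615.2, 187.4, 276.3]
ee_rot: [-0.519, 0.519, -0.48, 0.48]
force: [-0.6, 0.3, 0.4]
grip_width: -0.004
```

Run:
```python
from h import *
im,d,s=save('wrist','w14.png'); print(s['time_s'],s['eef_pos'],s['force'].round(1))
w=cloud('wrist',d,s)
u=np.array([np.cos(.0785),np.sin(.0785)]);n=np.array([-u[1],u[0]]);M=np.array([621.3,187.8])
a=(w[...,:2]-M)@u; l=(w[...,:2]-M)@n
def prof(w,d):
  a=(w[...,:2]-M)@u; l=(w[...,:2]-M)@n
  for x in range(20,110,4):
    k=(d>0)&(abs(a-x)<2)&(abs(l)<2.5)&(w[...,2]>120)
    if k.any(): print(x,k.sum(),np.percentile(w[k][:,2],[5,50,95]).round(1))
prof(w,d)
cv2.imwrite('pics/w14z.png',cv2.resize(im[:220,150:360,::-1],None,fx=2.7,fy=2.7,interpolation=cv2.INTER_CUBIC))
```

```text
22.0167 [615.18458163 187.4479948  276.30993494] [-0.6  0.3  0.4]
20 46 [208.5 209.6 210.5]
24 49 [208.5 209.4 210.6]
28 90 [172.5 208.7 210.1]
32 28 [207.4 209.3 210.4]
36 8 [213.7 214.7 216.1]
40 53 [214.1 215.3 216.5]
44 56 [211.3 212.9 214.7]
48 56 [208.9 210.3 212.1]
52 55 [206.5 207.7 209.7]
56 57 [203.8 205.3 206.8]
60 55 [201.1 202.9 204.3]
64 34 [225.8 226.6 227.6]
68 78 [225.  226.4 227.3]
72 70 [225.2 226.4 227.3]
76 69 [169.9 224.2 227.2]
80 53 [168.8 194.1 197.3]
84 56 [197.4 198.9 200.5]
88 64 [199.4 208.  211. ]
92 60 [208.5 209.5 210.6]
96 60 [208.3 209.4 210.9]
100 121 [208.8 225.2 229.5]
104 84 [228.2 229.6 230.5]
108 89 [228.6 229.6 230.9]
```

View pics/w14z.png

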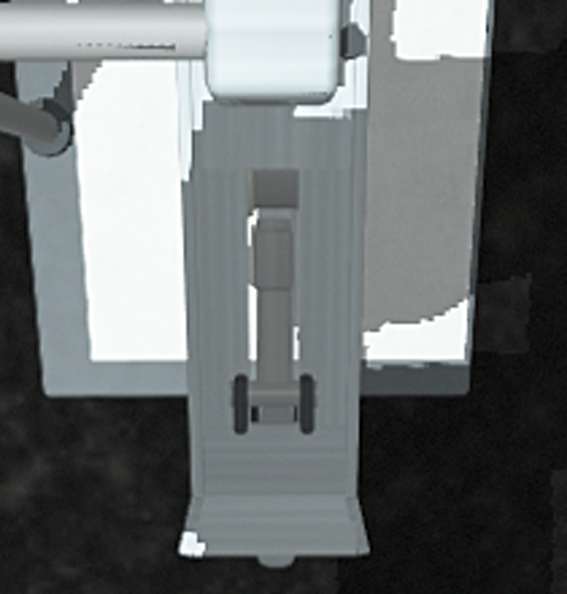

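```bash
python3 -c "
from rig import ctrl
print(ctrl.finish_job(), ctrl.sense()['time_s'])"
```

```text
the job is handed in; nothing more can be done
the job is handed in; nothing more can be done
```

The hanger with its four coupons is now hanging on the drip-dry rail, home against the buffer. I handed the job in at about 22 s of the 54 s allowed.

**What I did:** I gripped the handle at 110 N and lifted the hanger about 99 mm out of the trough. I measured the rail with the wrist camera beside it, ran both roller pairs in through the mouth, and let go with the rear pair about 49 mm in. I then pushed the rear end face with shut fingers until it stopped firmly at about 14 N, and backed clear.

**Last checks:**
- **Home position:** the hanger's rear end stands out about 7 mm from the mouth, as expected. The rear roller hub shows about 88 mm behind the mouth.
- **Catch:** the pawl slopes down behind the rear rollers at about 0.55 rad, which fits it having dropped. This comes from the depth profile; the joint angle could not be read directly.
- **Coupons:** the lower edge is at about 82 mm, the height expected with the hanger on the rail.
- **Surroundings:** the trough, dropper, beaker and indicator were found where they started, to within measuring error. The gripper was touching nothing.

**Checks that failed or disagreed:** some network detections were missing or wrong at the end, such as no rear rollers in the scene camera and no beaker in the top camera. In the top camera the indicator was reported at the hanger's place. The scene and top cameras disagreed by about 4 mm, so I relied on the wrist camera.

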